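# Put the booth's desk tools back in their holders

### The job

Clear the desk for the next shift: put the stapler, the stack of plastic cards, the hand stamp and the glue stick each into the black holder made to its shape (long tray, wide tray, rectangular pocket, round cup), each sitting right down on the holder's floor and not on a rim, the stamp and glue stick upright. Leave the two paper-wrapped coin rolls standing where they are.

Things in the scene. Friction and masses are not known exactly. Their poses are not given: they have to be found in the camera images.
- stapler: Stapler standing on its base, black with a blue arm on top; 151 long (own x) x 30 wide (y) x 49 high. Its blue arm is 20 wide (y) and lies between 30 and 49 above its underside along the whole length, so it can be pinched across there (its sides are flat from 38 to 44, rounded above and below); it may lie in its tray either way round; the arm is rigid with the base. About 0.17 kg. Origin: centre of its underside; z up.
- card_stack: Stack of white and blue plastic cards lying flat, one solid block 56 (own x) x 88 (y) x 22 high, about 0.16 kg. Origin: centre of its underside; z up.
- stamp: Self-inking hand stamp standing upright, red grip on a dark foot, 74 high. Foot 30 (own x) x 46 (y), 16 high; grip 28 (x) x 44 (y) from 40 to 74 above the underside. About 0.085 kg. Origin: centre of its underside; z up.
- glue_stick: Glue stick standing upright, white and yellow round tube, 27 diameter, 92 high, about 0.035 kg. Origin: centre of its underside; z up.
- stapler_tray: Long narrow shallow tray. Inside 171 (own x) x 50 (y), floor 4 above the desk, rim 10 above the desk, walls 4 thick. Black plastic with a dark rubber lining, fixed to the desk. Origin: centre of its underside; z up.
- card_tray: Wide shallow rectangular tray. Inside 76 (own x) x 108 (y), floor 4 above the desk, rim 8 above the desk, walls 4 thick. Black plastic with a dark rubber lining, fixed to the desk. Origin: centre of its underside; z up.
- stamp_pocket: Small, deeper rectangular pocket, open on top. Inside 44 (own x) x 60 (y), floor 4 above the desk, rim 25 above the desk, walls 4 thick. Black plastic with a dark rubber lining, fixed to the desk. Origin: centre of its underside; z up.
- stick_cup: Round open cup, inner diameter 45, outer 53, floor 4 above the desk, rim 40 above the desk. Black plastic with a dark rubber lining, fixed to the desk. Origin: centre of its underside; z up.
- coin_roll_left: Paper-wrapped coin roll, brown with a red band, standing upright on the robot's left (+y), 26 diameter, 52 high; loose, to be left where it is. Origin: centre of its underside; z up.
- coin_roll_right: Paper-wrapped coin roll, grey-blue with a red band, standing upright on the robot's right (-y), 26 diameter, 52 high; loose, to be left where it is. Origin: centre of its underside; z up.

How it is judged:
By the outcome, as a careful person would: the job done as asked, in the order asked, and still so for the second after the job is handed in, with the robot touching nothing.
It also fails if it takes over 104 s, if anything falls off the work surface, if the arm or the gripper's body presses on something with over 40 N, if the wrist force passes 120 N, or if a joint passes its speed limit or range.

### The arm

A 7-joint arm with a two-finger parallel gripper is mounted at the origin on a cart in front of the work surface, level with it; the furniture and walls round the work are solid. World frame = base frame: x ahead of the robot, y to its left, z up, the work surface at z = 0. Lengths are in m, angles in rad, forces in N, time in s.
With the tool pointing down it reaches from about 0.4 to 0.85 m from the base axis. Payload 4.5 kg.
Tool frame: the origin (TCP) lies midway between the tips of the shut fingers; the grasp point (between the pads) lies 19 mm behind it; z points along the fingers, y is the line along which they close (so a half turn about z gives the same grasp; the last joint's range is limited). The gripper opens to 88 mm and grips with 3 to 60 N. Pads are 18 mm wide; open, the fingers measure 123 mm over their backs; the gripper's body (75 mm by 187 mm) begins 45 mm behind the grasp point.
Start: joints at [-1.078, 0.689, -0.195, 1.565, 0.157, 0.902, -0.215], TCP at [0.277, 0.56, 0.239] pointing down, gripper open.
Joint ranges: [-3.01, 3.01], [-0.46, 2.08], [-1.47, 1.51], [0.13, 2.56], [-1, 4.14], [0.04, 2.09], [-2.66, 2.66]. Speed limits (rad/s): [2.57, 2.57, 3.14, 3.14, 3.14, 3.14, 3.14].

### API

Orientations are given as a unit quaternion [x, y, z, w].
In Python, from plant import r gives the robot as it stands.
- The arm moves only by the tool carry_out, never from a script. Its argument "plan" is a list of rows, each an object with "rot": the turn, a rotation vector about the tool's x, y, z in rad, a list of three; "xyz": the shift along the tool's x, y, z in m, a list of three; "grip": the closure in counts, from 0 (fully open) to 255 (shut). In form: [{"rot": [wx, wy, wz], "xyz": [dx, dy, dz], "grip": grip}, ...]. A call has 1 to 8 rows; each row is the pose to reach, as a shift and turn from the pose commanded when the call began, along the tool's axes at that moment; what a row does not reach only later rows make up. A row lasts 1/12 s, in which the tool goes at most 41.7 mm and 7.16 degrees, less where a joint would pass 70% of its speed; a pose out of reach is approached as far as the arm can. A call with a gripper value outside its range is refused whole. The fingers move at their own pace and stop on an object; "squeeze" is the grip in N (left out, the last holds). Time passes only in rows, so rows that repeat a pose let the fingers close. It gives the time, the measured TCP pose, the force, the opening and the grip force at its end, in the units of the state.
- r.get_state(): the state, without advancing time (a new reading comes with each control period).
- r.snapshot(name): name is "side" or "top"; returns the picture (480x640x3 uint8, red, green, blue); there is no depth.
- r.camera_params(name): a dict with "fx", "fy", "cx", "cy" (pixels), "position" and "attitude" of the camera in the world. Camera axes: x right, y down, z forward; pixel columns grow to the right and rows downward; lengths in m; the calibration is good to about 2 mm. A picture is of the moment at which its call begins. camera_params takes no time and is no camera call.
- r.finish_job(): hands the job in; it is judged then, once.
The state is a dict: "clock": time; "q": joint angles; "qd": joint speeds; "joint_torque": joint torques, N m; "tool_pos": TCP position; "eef_rot": TCP orientation; "contact_force": force on the tool from outside, world axes, zero at the start; "moment": the same for the moment, N m; "opening": opening from 0.0 (shut) to 1.0 (fully open); "finger_force": force on a finger pad.
Only numpy, scipy, OpenCV 4.12 (cv2) and the standard library are available. Lean on these libraries where they do the work, as an engineer would, in place of code of your own. Each camera call takes 0.05 s, during which the arm holds its last target. There are 200 camera calls.

## Working session

There is one attempt and no reset: what is moved stays moved. The work goes in short steps, Python scripts to look and compute and a tool call to move; the robot and the scene stay as the last step left them, time stands still between calls to the robot, and variables do not carry over. Pictures are saved under pics/ and viewed, at most 14 in all, crops included, and the job is handed in when it is done.

Besides the shell and the picture viewer there is one more tool, called after ">>>" as name(argument=value, ...), one argument or row to a line, values as JSON. carry_out: Moves the arm, as the interface text tells. Its arguments: {"type":"object","properties":{"plan":{"type":"array"},"squeeze":{"type":"number"}},"required":["plan"]}

```bash
ls; mkdir -p pics
python3 - <<'E'
from plant import r
import cv2
s=r.get_state();print({k:s[k] for k in('clock','tool_pos','eef_rot','opening')})
for n in('top','side'):
    cv2.imwrite(f'pics/{n}0.png',r.snapshot(n)[:,:,::-1]);print(r.camera_params(n))
E
```

```text
pics
{'clock': 0.0, 'tool_pos': array([0.27655039, 0.55979473, 0.23789439]), 'eef_rot': array([ 2.27339053e-01,  9.73815239e-01, -9.00836057e-04, -1.50959852e-04]), 'opening': 1.000749656946904}
{'fx': 496.96919811746744, 'fy': 496.96919811746744, 'cx': 320.4225908325616, 'cy': 236.98051479684594, 'position': array([0.34781213, 0.02068328, 1.38330107]), 'attitude': array([ 0.70938324, -0.70145285,  0.0500381 , -0.04728122])}
{'fx': 523.8020284460521, 'fy': 523.8020284460521, 'cx': 327.5968890528701, 'cy': 247.24059007993725, 'position': array([0.31486962, 0.93261872, 0.56686942]), 'attitude': array([-0.08702767,  0.8569952 , -0.50426101,  0.06087897])}
```

View pics/top0.png

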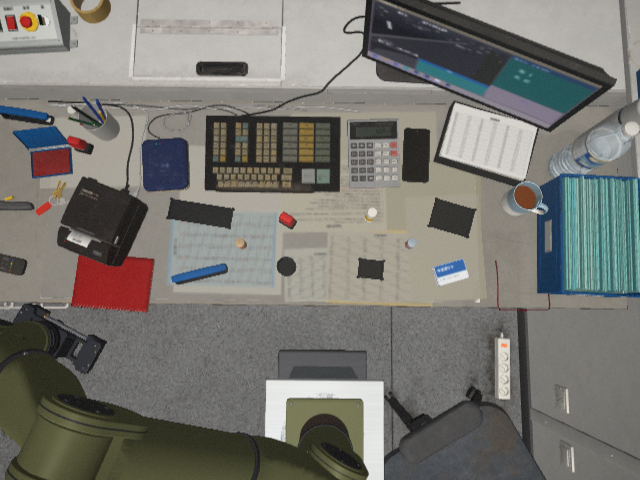

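View pics/side0.png

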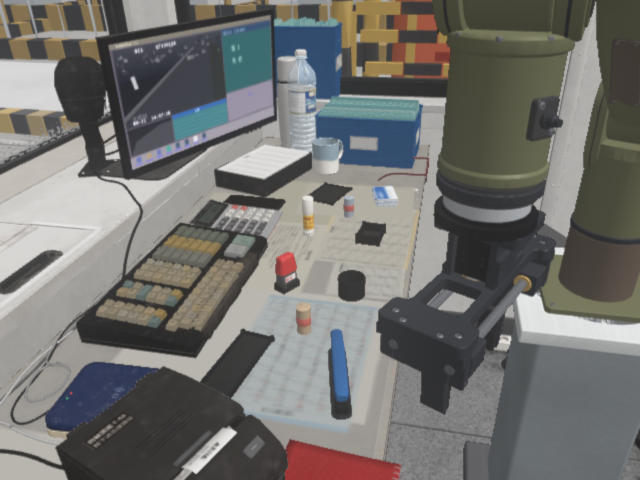

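The top view shows the stapler (200,273) and its tray (200,213), the stamp (287,220), and the cup (287,266). It also shows the glue stick (371,214), the pocket (371,268), the card tray (452,218) and the cards (451,272). The coin rolls are at (241,243) and (410,243). The side view agrees with this and shows nothing blocking the work.

```bash
cat > h.py <<'E'
import numpy as np, cv2
from plant import r
from scipy.spatial.transform import Rotation as R
def cast(n,px,z):
    c=r.camera_params(n); px=np.atleast_2d(px).astype(float)
    d=np.c_[(px[:,0]-c['cx'])/c['fx'],(px[:,1]-c['cy'])/c['fy'],np.ones(len(px))]@R.from_quat(c['attitude']).as_matrix().T
    p=np.array(c['position']); return p+d*((z-p[2])/d[:,2])[:,None]
def blob(m,roi):
    x0,y0,x1,y1=roi; k=np.zeros(m.shape,np.uint8); k[y0:y1,x0:x1]=m[y0:y1,x0:x1]
    cs,_=cv2.findContours(k,cv2.RETR_EXTERNAL,cv2.CHAIN_APPROX_NONE)
    return max(cs,key=cv2.contourArea)
def rect(n,m,roi,z):
    c=blob(m,roi); w=cast(n,c.reshape(-1,2),z)[:,:2]
    (cx,cy),(a,b),t=cv2.minAreaRect((w*1000).astype(np.float32))
    if a<b: t+=90
    t=(t+90)%180-90
    return f"ctr {cx:.1f},{cy:.1f} size {max(a,b):.0f}x{min(a,b):.0f} long-axis yaw {t:.1f}"
E
python3 - <<'E'
from h import *
im=cv2.imread('pics/top0.png'); g=im.max(2); hsv=cv2.cvtColor(im,cv2.COLOR_BGR2HSV)
dark=(g<75).astype(np.uint8); H,S,V=cv2.split(hsv)
red=(((H<8)|(H>172))&(S>150)).astype(np.uint8); blue=((H>100)&(H<120)&(S>140)).astype(np.uint8)
for n,m,roi,z in [('stapler',blue,(160,255,240,292),.045),('staplertray',dark,(160,195,242,234),.008),
 ('cup',dark,(270,252,302,280),.03),('pocket',dark,(350,252,390,285),.02),('cardtray',dark,(422,192,482,242),.006),
 ('stampred',red,(272,205,302,235),.065)]: print(n,rect('top',m,roi,z))
# bright things: dump zoomed crops
def crop(x0,y0,x1,y1): return cv2.resize(im[y0:y1,x0:x1],(380,280),interpolation=cv2.INTER_CUBIC)
o=np.vstack([np.hstack([crop(262,195,317,235),crop(344,195,399,235)]),np.hstack([crop(420,250,482,296),crop(344,248,399,288)])])
cv2.imwrite('pics/crops.png',o)
E
```

```text
stapler ctr 432.4,343.5 size 145x19 long-axis yaw -75.2
staplertray ctr 602.5,355.3 size 184x59 long-axis yaw 81.3
cup ctr 454.5,109.4 size 49x49 long-axis yaw 1.0
pocket ctr 451.0,-121.8 size 72x53 long-axis yaw 85.9
cardtray ctr 598.7,-352.1 size 117x85 long-axis yaw 74.2
stampred ctr 578.6,108.6 size 41x24 long-axis yaw 56.8
```

View pics/crops.png

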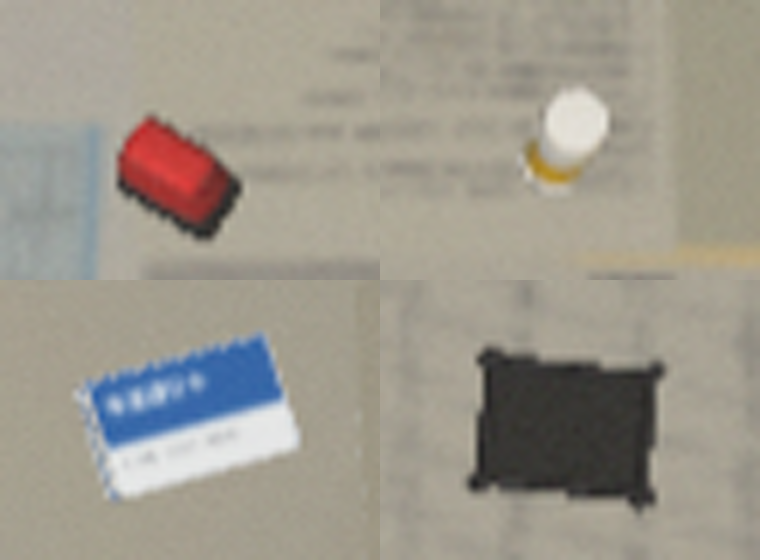

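Run:
```python
from h import *
print('glue',cast('top',[344+195/6.91,195+122/7],.092))
c=np.array([(93,105),(265,55),(300,165),(118,218)])/[6.13,6.09]+[420,250]
w=cast('top',c-.4,.022)[:,:2]*1000; print('cards',w.mean(0),cv2.minAreaRect(w.astype(np.float32)), w[1]-w[0])
c=np.array([(150,118),(213,165),(183,198),(122,152)])/[6.91,7]+[262,195]
w=cast('top',c-.4,.074)[:,:2]*1000; print('stamp',w.mean(0),w[1]-w[0],w[3]-w[0])
# stamp foot & rolls, side cross-check
im=cv2.imread('pics/side0.png'); hsv=cv2.cvtColor(im,cv2.COLOR_BGR2HSV);H,S,V=cv2.split(hsv)
blue=((H>100)&(H<120)&(S>140)).astype(np.uint8)
cv2.imwrite('pics/sc.png',np.hstack([cv2.resize(im[240:300,260:320],(390,390)),cv2.resize(im[185:245,285:345],(390,390))]))
```

```text
glue [[ 0.59391556 -0.11953834  0.092     ]]
cards [ 444.13044596 -343.41156409] ((443.8429870605469, -342.3756103515625), (51.491817474365234, 86.17325592041016), 16.749465942382812) [ 23.50529218 -77.77924821]
stamp [581.64037052 109.80144542] [-17.95830775 -24.74747162] [-13.33246195  10.55189031]
```

View pics/sc.png

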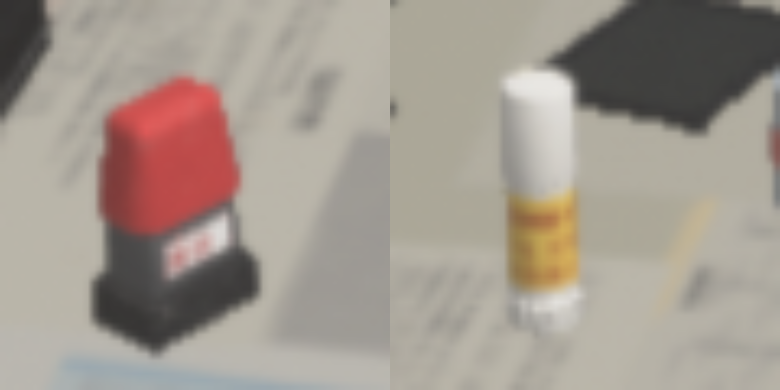

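The side crop shows the stamp upright, with its red grip flaring slightly at the bottom, and the glue stick upright. Both are clear of their neighbours. The first move goes above the stapler.

```bash
cat >> h.py <<'E'
def go(x,y,z,yaw):
    s=r.get_state(); p=np.array(s['tool_pos'])*1000; A=R.from_quat(s['eef_rot'])
    best=None
    for k in (0,180):
        a=np.radians(yaw+k); Y=[np.cos(a),np.sin(a),0]; Z=[0,0,-1]; X=np.cross(Y,Z)
        v=(A.inv()*R.from_matrix(np.c_[X,Y,Z])).as_rotvec()
        if best is None or np.linalg.norm(v)<np.linalg.norm(best): best=v
    d=A.inv().apply(np.array([x,y,z])-p)
    print('clk %.2f at'%s['clock'],p.round(1),'xyz',(d/1000).round(4),'rot',best.round(3),'rows>=%.1f'%max(np.linalg.norm(d)/41.7,np.degrees(np.linalg.norm(best))/7.16),'open %.2f'%s['opening'],'F',np.round(s['contact_force'],1),'q7 %.2f'%s['q'][6])
E
python3 -c "
from h import *
go(432.4,343.5,130,14.8)"
```

```text
clk 0.10 at [276.6 559.8 238. ] xyz [-0.2355 -0.1248  0.1082] rot [-0.001  0.001  0.854] rows>=6.9 open 1.00 F [ 0.8  0.  -0. ] q7 -0.22
```

>>> carry_out(
  plan=[
    {"rot":[0,0,0.854],"xyz":[-0.2355,-0.1248,0.1082],"grip":0},
    {"rot":[0,0,0.854],"xyz":[-0.2355,-0.1248,0.1082],"grip":0},
    {"rot":[0,0,0.854],"xyz":[-0.2355,-0.1248,0.1082],"grip":0},
    {"rot":[0,0,0.854],"xyz":[-0.2355,-0.1248,0.1082],"grip":0},
    {"rot":[0,0,0.854],"xyz":[-0.2355,-0.1248,0.1082],"grip":0},
    {"rot":[0,0,0.854],"xyz":[-0.2355,-0.1248,0.1082],"grip":0},
    {"rot":[0,0,0.854],"xyz":[-0.2355,-0.1248,0.1082],"grip":0},
    {"rot":[0,0,0.854],"xyz":[-0.2355,-0.1248,0.1082],"grip":0},
  ],
)

```text
clock: 0.77
tool_pos: [0.4367, 0.3343, 0.128]
eef_rot: [0.616, 0.787, -0.004, 0.003]
contact_force: [-0.1, -0.8, 0.3]
opening: 1.001
finger_force: 0.0
```

```bash
python3 -c "
from h import *
go(432.4,343.5,33,14.8)
a=r.snapshot('side')[200:440,220:440,::-1];b=r.snapshot('top')[235:310,150:250,::-1]
cv2.imwrite('pics/p1.png',np.hstack([cv2.resize(a,(396,432)),cv2.resize(b,(400,432))]))"
```

```text
clk 0.77 at [436.7 334.3 128. ] xyz [ 0.0109 -0.0017  0.0949] rot [-0.003  0.009 -0.016] rows>=2.3 open 1.00 F [-0.1 -0.8  0.3] q7 -0.49
```

View pics/p1.png

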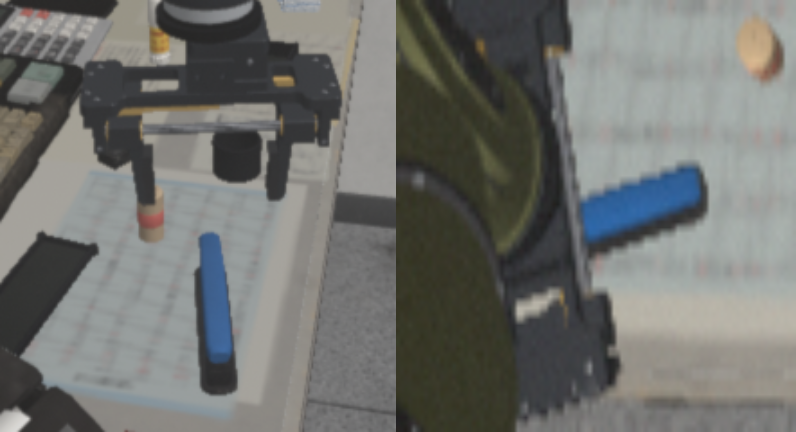

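The gripper straddles the blue arm; the stapler runs under it in both views. I'll let it settle, then descend partway.

>>> carry_out(
  plan=[
    {"rot":[0,0,0],"xyz":[0,0,0],"grip":0},
    {"rot":[0,0,0],"xyz":[0,0,0],"grip":0},
    {"rot":[0,0,0],"xyz":[0,0,0.025],"grip":0},
    {"rot":[0,0,0],"xyz":[0,0,0.05],"grip":0},
    {"rot":[0,0,0],"xyz":[0,0,0.06],"grip":0},
    {"rot":[0,0,0],"xyz":[0,0,0.06],"grip":0},
    {"rot":[0,0,0],"xyz":[0,0,0.06],"grip":0},
    {"rot":[0,0,0],"xyz":[0,0,0.06],"grip":0},
  ],
)

```text
clock: 1.53
tool_pos: [0.433, 0.3452, 0.0716]
eef_rot: [0.61, 0.792, 0.001, 0.0]
contact_force: [0.0, 0.5, 0.1]
opening: 1.002
finger_force: 0.0
```

```bash
python3 -c "
from h import *
go(432.4,343.5,33,14.8)"
```

```text
clk 1.53 at [433.  345.2  71.6] xyz [-0.0015 -0.0011  0.0386] rot [ 0.002 -0.001  0.001] rows>=0.9 open 1.00 F [0.  0.5 0.1] q7 -0.49
```

>>> carry_out(
  plan=[
    {"rot":[0,0,0],"xyz":[0,0,0.015],"grip":0},
    {"rot":[0,0,0],"xyz":[0,0,0.03],"grip":0},
    {"rot":[0,0,0],"xyz":[0,0,0.037],"grip":0},
    {"rot":[0,0,0],"xyz":[0,0,0.037],"grip":0},
    {"rot":[0,0,0],"xyz":[0,0,0.037],"grip":0},
    {"rot":[0,0,0],"xyz":[0,0,0.037],"grip":120},
    {"rot":[0,0,0],"xyz":[0,0,0.037],"grip":255},
    {"rot":[0,0,0],"xyz":[0,0,0.037],"grip":255},
  ],
  squeeze=25,
)

```text
clock: 2.2
tool_pos: [0.4331, 0.3445, 0.0343]
eef_rot: [0.61, 0.792, 0.001, 0.0]
contact_force: [-0.1, 0.4, 0.9]
opening: 0.793
finger_force: 0.0
```

>>> carry_out(
  plan=[
    {"rot":[0,0,0],"xyz":[0,0,0],"grip":255},
    {"rot":[0,0,0],"xyz":[0,0,0],"grip":255},
    {"rot":[0,0,0],"xyz":[0,0,0],"grip":255},
    {"rot":[0,0,0],"xyz":[0,0,0],"grip":255},
    {"rot":[0,0,0],"xyz":[0,0,0],"grip":255},
    {"rot":[0,0,0],"xyz":[0,0,0],"grip":255},
  ],
)

```text
clock: 2.7
tool_pos: [0.4326, 0.3442, 0.0335]
eef_rot: [0.61, 0.792, -0.0, -0.0]
contact_force: [0.4, 0.1, -0.5]
opening: 0.34
finger_force: 0.0
```

>>> carry_out(
  plan=[
    {"rot":[0,0,0],"xyz":[0,0,0],"grip":255},
    {"rot":[0,0,0],"xyz":[0,0,0],"grip":255},
    {"rot":[0,0,0],"xyz":[0,0,0],"grip":255},
    {"rot":[0,0,0],"xyz":[0,0,0],"grip":255},
    {"rot":[0,0,0],"xyz":[0,0,0],"grip":255},
    {"rot":[0,0,0],"xyz":[0,0,-0.01],"grip":255},
    {"rot":[0,0,0],"xyz":[0,0,-0.03],"grip":255},
    {"rot":[0,0,0],"xyz":[0,0,-0.05],"grip":255},
  ],
)

```text
clock: 3.37
tool_pos: [0.432, 0.3437, 0.084]
eef_rot: [0.61, 0.792, -0.001, -0.0]
contact_force: [-0.2, -0.0, -1.0]
opening: 0.235
finger_force: 25.0
```

```bash
python3 -c "
from h import *
go(602.5,355.3,97,-8.7)"
```

```text
clk 3.37 at [432.  343.7  84. ] xyz [-0.0323  0.1678 -0.0133] rot [-0.002  0.001  0.41 ] rows>=4.1 open 0.23 F [-0.2 -0.  -1. ] q7 -0.49
```

>>> carry_out(
  plan=[
    {"rot":[0,0,0.04],"xyz":[-0.003,0.017,-0.008],"grip":255},
    {"rot":[0,0,0.12],"xyz":[-0.0095,0.05,-0.0133],"grip":255},
    {"rot":[0,0,0.21],"xyz":[-0.016,0.084,-0.0133],"grip":255},
    {"rot":[0,0,0.3],"xyz":[-0.023,0.118,-0.0133],"grip":255},
    {"rot":[0,0,0.37],"xyz":[-0.029,0.15,-0.0133],"grip":255},
    {"rot":[0,0,0.41],"xyz":[-0.0323,0.1678,-0.0133],"grip":255},
    {"rot":[0,0,0.41],"xyz":[-0.0323,0.1678,-0.0133],"grip":255},
    {"rot":[0,0,0.41],"xyz":[-0.0323,0.1678,-0.0133],"grip":255},
  ],
)

```text
clock: 4.03
tool_pos: [0.6034, 0.3551, 0.0969]
eef_rot: [0.759, 0.651, -0.0, 0.0]
contact_force: [-0.2, 0.6, -1.2]
opening: 0.23
finger_force: 25.0
```

>>> carry_out(
  plan=[
    {"rot":[0,0,0],"xyz":[0,0,0],"grip":255},
    {"rot":[0,0,0],"xyz":[0,0,0],"grip":255},
    {"rot":[0,0,0],"xyz":[0,0,0.01],"grip":255},
    {"rot":[0,0,0],"xyz":[0,0,0.025],"grip":255},
    {"rot":[0,0,0],"xyz":[0,0,0.035],"grip":255},
    {"rot":[0,0,0],"xyz":[0,0,0.035],"grip":255},
    {"rot":[0,0,0],"xyz":[0,0,0.035],"grip":255},
  ],
)

```text
clock: 4.62
tool_pos: [0.602, 0.3552, 0.0601]
eef_rot: [0.759, 0.651, -0.002, -0.0]
contact_force: [1.2, 0.1, -1.0]
opening: 0.233
finger_force: 25.0
```

```bash
python3 -c "
from h import *
go(602.5,355.3,38,-8.7)
a=r.snapshot('side')[280:460,140:340,::-1];b=r.snapshot('top')[180:250,150:250,::-1]
cv2.imwrite('pics/p2.png',np.hstack([cv2.resize(a,(396,400)),cv2.resize(b,(400,400))]))"
```

```text
clk 4.62 at [602.  355.2  60.1] xyz [0.0002 0.0005 0.0221] rot [-0.002  0.002  0.   ] rows>=0.5 open 0.23 F [ 1.2  0.1 -1. ] q7 -0.64
```

View pics/p2.png

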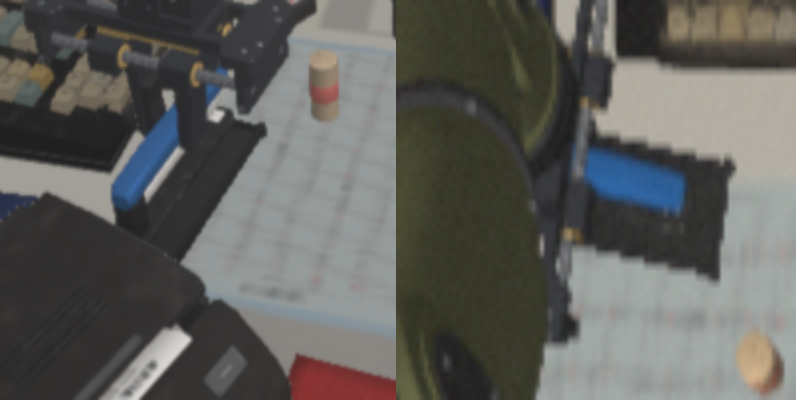

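The stapler hangs over the tray, inside the outline once parallax is allowed for. Next I'll lower it, then open partway so the fingers stay clear of the keyboard.

>>> carry_out(
  plan=[
    {"rot":[0,0,0],"xyz":[0,0,0.008],"grip":255},
    {"rot":[0,0,0],"xyz":[0,0,0.016],"grip":255},
    {"rot":[0,0,0],"xyz":[0,0,0.021],"grip":255},
    {"rot":[0,0,0],"xyz":[0,0,0.0235],"grip":255},
    {"rot":[0,0,0],"xyz":[0,0,0.0235],"grip":255},
    {"rot":[0,0,0],"xyz":[0,0,0.0235],"grip":255},
    {"rot":[0,0,0],"xyz":[0,0,0.0235],"grip":255},
  ],
)

```text
clock: 5.3
tool_pos: [0.6032, 0.3559, 0.0383]
eef_rot: [0.759, 0.651, 0.0, 0.0]
contact_force: [-0.1, -0.1, -1.1]
opening: 0.234
finger_force: 25.0
```

```bash
python3 -c "
from h import *
go(602.5,355.3,37.3,-8.7)"
```

```text
clk 5.30 at [603.2 355.9  38.3] xyz [-0.0007 -0.0006  0.001 ] rot [ 0. -0. -0.] rows>=0.0 open 0.23 F [-0.1 -0.1 -1.1] q7 -0.64
```

>>> carry_out(
  plan=[
    {"rot":[0,0,0],"xyz":[0,0,0.0012],"grip":255},
    {"rot":[0,0,0],"xyz":[0,0,0.0012],"grip":255},
    {"rot":[0,0,0],"xyz":[0,0,0.0012],"grip":255},
    {"rot":[0,0,0],"xyz":[0,0,0.0012],"grip":120},
    {"rot":[0,0,0],"xyz":[0,0,0.0012],"grip":120},
    {"rot":[0,0,0],"xyz":[0,0,0.0012],"grip":120},
    {"rot":[0,0,0],"xyz":[0,0,0.0012],"grip":120},
    {"rot":[0,0,0],"xyz":[0,0,0.0012],"grip":120},
  ],
)

```text
clock: 5.97
tool_pos: [0.6031, 0.3558, 0.0371]
eef_rot: [0.759, 0.651, -0.0, -0.0]
contact_force: [0.5, -0.5, 0.3]
opening: 0.527
finger_force: 0.0
```

>>> carry_out(
  plan=[
    {"rot":[0,0,0],"xyz":[0,0,0],"grip":120},
    {"rot":[0,0,0],"xyz":[0,0,-0.02],"grip":120},
    {"rot":[0,0,0],"xyz":[0,0,-0.05],"grip":120},
    {"rot":[0,0,0],"xyz":[0,0,-0.09],"grip":0},
    {"rot":[0,0,0],"xyz":[0,0,-0.12],"grip":0},
    {"rot":[0,0,0],"xyz":[0,0,-0.12],"grip":0},
    {"rot":[0,0,0],"xyz":[0,0,-0.12],"grip":0},
  ],
)

```text
clock: 6.55
tool_pos: [0.6044, 0.3565, 0.1595]
eef_rot: [0.759, 0.651, 0.002, 0.0]
contact_force: [-1.0, -0.5, -0.0]
opening: 0.81
finger_force: 0.0
```

```bash
python3 -c "
from h import *
go(444,-343,157,16.8)"
```

```text
clk 6.55 at [604.4 356.5 159.5] xyz [-7.157e-01 -5.260e-02  1.000e-04] rot [ 0.004 -0.002 -0.445] rows>=17.2 open 0.81 F [-1.  -0.5 -0. ] q7 -0.65
```

>>> carry_out(
  plan=[
    {"rot":[0,0,-0.05],"xyz":[-0.02,-0.0015,0],"grip":0},
    {"rot":[0,0,-0.12],"xyz":[-0.055,-0.004,0],"grip":0},
    {"rot":[0,0,-0.445],"xyz":[-0.322,-0.0237,0],"grip":0},
    {"rot":[0,0,-0.445],"xyz":[-0.322,-0.0237,0],"grip":0},
    {"rot":[0,0,-0.445],"xyz":[-0.322,-0.0237,0],"grip":0},
    {"rot":[0,0,-0.445],"xyz":[-0.322,-0.0237,0],"grip":0},
    {"rot":[0,0,-0.445],"xyz":[-0.322,-0.0237,0],"grip":0},
    {"rot":[0,0,-0.445],"xyz":[-0.322,-0.0237,0],"grip":0},
  ],
)

```text
clock: 7.22
tool_pos: [0.5329, 0.0566, 0.1557]
eef_rot: [0.596, 0.803, -0.001, -0.001]
contact_force: [-0.1, -1.2, 0.4]
opening: 1.0
finger_force: 0.0
```

```bash
python3 -c "
from h import *
go(444,-343,120,16.8)
a=r.snapshot('top');cv2.imwrite('pics/top1.png',a[:,:,::-1])"
```

```text
clk 7.22 at [532.9  56.6 155.7] xyz [-0.3568 -0.2006  0.0361] rot [-0.003 -0.001  0.   ] rows>=9.9 open 1.00 F [-0.1 -1.2  0.4] q7 0.03
```

>>> carry_out(
  plan=[
    {"rot":[0,0,0],"xyz":[-0.03,-0.017,0],"grip":0},
    {"rot":[0,0,0],"xyz":[-0.3,-0.169,0],"grip":0},
    {"rot":[0,0,0],"xyz":[-0.3,-0.169,0],"grip":0},
    {"rot":[0,0,0],"xyz":[-0.3,-0.169,0],"grip":0},
    {"rot":[0,0,0],"xyz":[-0.3,-0.169,0],"grip":0},
    {"rot":[0,0,0],"xyz":[-0.3,-0.169,0],"grip":0},
    {"rot":[0,0,0],"xyz":[-0.3,-0.169,0],"grip":0},
    {"rot":[0,0,0],"xyz":[-0.3,-0.169,0],"grip":0},
  ],
)

```text
clock: 7.93
tool_pos: [0.4622, -0.261, 0.1558]
eef_rot: [0.596, 0.803, -0.0, -0.002]
contact_force: [0.3, 0.2, -0.7]
opening: 1.001
finger_force: 0.0
```

>>> carry_out(
  plan=[
    {"rot":[0,0,0],"xyz":[0,0,0],"grip":0},
    {"rot":[0,0,0],"xyz":[0,0,0],"grip":0},
  ],
)

```text
clock: 8.1
tool_pos: [0.4616, -0.2627, 0.1557]
eef_rot: [0.599, 0.801, -0.001, -0.001]
contact_force: [0.6, 0.6, -0.2]
opening: 1.002
finger_force: 0.0
```

```bash
python3 -c "
from h import *
go(444,-343,110,16.8)
im=cv2.cvtColor(cv2.imread('pics/top1.png'),cv2.COLOR_BGR2HSV);H,S,V=cv2.split(im)
print(rect('top',((H>100)&(H<120)&(S>140)).astype(np.uint8),(150,180,245,240),.049))"
```

```text
clk 8.10 at [ 461.6 -262.7  155.7] xyz [-0.0721 -0.0394  0.0458] rot [-0.003 -0.001 -0.007] rows>=2.3 open 1.00 F [ 0.6  0.6 -0.2] q7 0.53
ctr 603.3,356.2 size 147x21 long-axis yaw 81.6
```

The stapler is centred in its tray (603,356, yaw 81.6). Next, above the cards.

>>> carry_out(
  plan=[
    {"rot":[0,0,-0.007],"xyz":[-0.03,-0.016,0.01],"grip":0},
    {"rot":[0,0,-0.007],"xyz":[-0.06,-0.033,0.03],"grip":0},
    {"rot":[0,0,-0.007],"xyz":[-0.0721,-0.0394,0.0458],"grip":0},
    {"rot":[0,0,-0.007],"xyz":[-0.0721,-0.0394,0.0458],"grip":0},
    {"rot":[0,0,-0.007],"xyz":[-0.0721,-0.0394,0.0458],"grip":0},
    {"rot":[0,0,-0.007],"xyz":[-0.0721,-0.0394,0.0758],"grip":0},
    {"rot":[0,0,-0.007],"xyz":[-0.0721,-0.0394,0.0958],"grip":0},
    {"rot":[0,0,-0.007],"xyz":[-0.0721,-0.0394,0.1058],"grip":0},
  ],
)

```text
clock: 8.77
tool_pos: [0.4479, -0.3363, 0.05]
eef_rot: [0.592, 0.806, 0.001, -0.001]
contact_force: [0.1, -0.1, 0.2]
opening: 1.003
finger_force: 0.0
```

>>> carry_out(
  plan=[
    {"rot":[0,0,0],"xyz":[0,0,0],"grip":0},
    {"rot":[0,0,0],"xyz":[0,0,0],"grip":0},
  ],
)

```text
clock: 8.93
tool_pos: [0.4479, -0.3386, 0.0518]
eef_rot: [0.592, 0.806, 0.001, -0.0]
contact_force: [-0.7, 0.2, 0.5]
opening: 0.997
finger_force: 0.0
```

```bash
python3 -c "
from h import *
go(444,-343,8,16.8)
a=r.snapshot('side')[130:240,330:450,::-1];b=r.snapshot('top')[240:310,400:500,::-1]
cv2.imwrite('pics/p3.png',np.hstack([cv2.resize(a,(400,400)),cv2.resize(b,(400,400))]))"
```

```text
clk 8.93 at [ 447.9 -338.6   51.8] xyz [-0.0031 -0.0051  0.0437] rot [ 0.001 -0.001  0.009] rows>=1.1 open 1.00 F [-0.7  0.2  0.5] q7 0.63
```

View pics/p3.png

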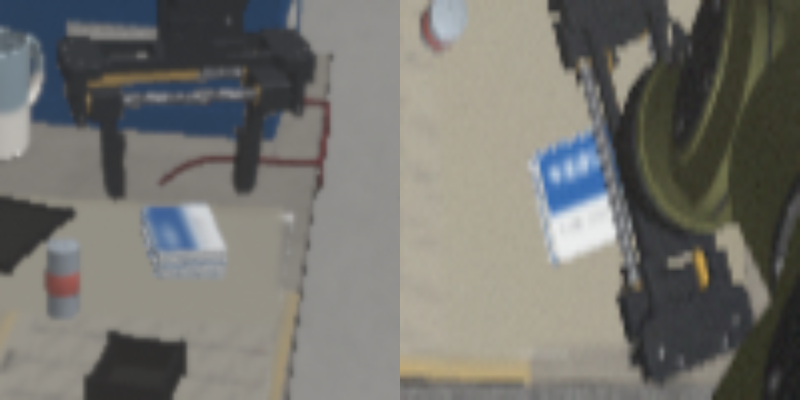

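The fingers straddle the stack with about equal room on both sides. Next I'll correct the small offset, descend and close.

>>> carry_out(
  plan=[
    {"rot":[0,0,0.009],"xyz":[-0.003,-0.004,0.01],"grip":0},
    {"rot":[0,0,0.009],"xyz":[-0.003,-0.004,0.025],"grip":0},
    {"rot":[0,0,0.009],"xyz":[-0.003,-0.004,0.035],"grip":0},
    {"rot":[0,0,0.009],"xyz":[-0.003,-0.004,0.0415],"grip":0},
    {"rot":[0,0,0.009],"xyz":[-0.003,-0.004,0.0415],"grip":0},
    {"rot":[0,0,0.009],"xyz":[-0.003,-0.004,0.0415],"grip":0},
    {"rot":[0,0,0.009],"xyz":[-0.003,-0.004,0.0415],"grip":0},
  ],
)

```text
clock: 9.62
tool_pos: [0.4442, -0.3445, 0.0101]
eef_rot: [0.597, 0.802, 0.0, 0.0]
contact_force: [0.2, -0.3, -0.0]
opening: 1.004
finger_force: 0.0
```

```bash
python3 -c "
from h import *
go(444,-343,8,16.8)"
```

```text
clk 9.62 at [ 444.2 -344.5   10.1] xyz [0.0015 0.0002 0.0021] rot [ 0.     0.    -0.002] rows>=0.1 open 1.00 F [ 0.2 -0.3 -0. ] q7 0.62
```

>>> carry_out(
  plan=[
    {"rot":[0,0,0],"xyz":[0,0,0.0015],"grip":255},
    {"rot":[0,0,0],"xyz":[0,0,0.0015],"grip":255},
    {"rot":[0,0,0],"xyz":[0,0,0.0015],"grip":255},
    {"rot":[0,0,0],"xyz":[0,0,0.0015],"grip":255},
    {"rot":[0,0,0],"xyz":[0,0,0.0015],"grip":255},
    {"rot":[0,0,0],"xyz":[0,0,0.0015],"grip":255},
    {"rot":[0,0,0],"xyz":[0,0,0.0015],"grip":255},
    {"rot":[0,0,0],"xyz":[0,0,0.0015],"grip":255},
  ],
  squeeze=35,
)

```text
clock: 10.28
tool_pos: [0.4441, -0.3444, 0.0084]
eef_rot: [0.597, 0.802, 0.0, 0.0]
contact_force: [-0.1, 0.2, 1.5]
opening: 0.63
finger_force: 35.0
```

>>> carry_out(
  plan=[
    {"rot":[0,0,0],"xyz":[0,0,0],"grip":255},
    {"rot":[0,0,0],"xyz":[0,0,0],"grip":255},
    {"rot":[0,0,0],"xyz":[0,0,-0.008],"grip":255},
    {"rot":[0,0,0],"xyz":[0,0,-0.02],"grip":255},
    {"rot":[0,0,0],"xyz":[0,0,-0.04],"grip":255},
    {"rot":[0,0,0],"xyz":[0,0,-0.06],"grip":255},
    {"rot":[0,0,0],"xyz":[0,0,-0.08],"grip":255},
    {"rot":[0,0,0],"xyz":[0,0,-0.08],"grip":255},
  ],
)

```text
clock: 10.95
tool_pos: [0.4457, -0.3458, 0.0923]
eef_rot: [0.597, 0.802, 0.0, 0.003]
contact_force: [-0.2, -0.3, -2.1]
opening: 0.629
finger_force: 35.0
```

```bash
python3 -c "
from h import *
go(598.7,-352.1,88,-15.8)"
```

```text
clk 10.95 at [ 445.7 -345.8   92.3] xyz [-0.0498  0.1448  0.0052] rot [0.005 0.004 0.566] rows>=4.5 open 0.63 F [-0.2 -0.3 -2.1] q7 0.64
```

>>> carry_out(
  plan=[
    {"rot":[0,0,0.05],"xyz":[-0.004,0.012,0],"grip":255},
    {"rot":[0,0,0.15],"xyz":[-0.013,0.037,0],"grip":255},
    {"rot":[0,0,0.26],"xyz":[-0.023,0.067,0],"grip":255},
    {"rot":[0,0,0.37],"xyz":[-0.034,0.097,0],"grip":255},
    {"rot":[0,0,0.47],"xyz":[-0.043,0.124,0],"grip":255},
    {"rot":[0,0,0.54],"xyz":[-0.048,0.14,0],"grip":255},
    {"rot":[0,0,0.566],"xyz":[-0.0498,0.1448,0],"grip":255},
    {"rot":[0,0,0.566],"xyz":[-0.0498,0.1448,0],"grip":255},
  ],
)

```text
clock: 11.62
tool_pos: [0.5976, -0.3495, 0.0875]
eef_rot: [0.797, 0.604, -0.0, -0.0]
contact_force: [0.5, 0.5, -1.9]
opening: 0.631
finger_force: 35.0
```

>>> carry_out(
  plan=[
    {"rot":[0,0,0],"xyz":[0,0,0],"grip":255},
    {"rot":[0,0,0],"xyz":[0,0,0.01],"grip":255},
    {"rot":[0,0,0],"xyz":[0,0,0.025],"grip":255},
    {"rot":[0,0,0],"xyz":[0,0,0.04],"grip":255},
    {"rot":[0,0,0],"xyz":[0,0,0.05],"grip":255},
    {"rot":[0,0,0],"xyz":[0,0,0.05],"grip":255},
    {"rot":[0,0,0],"xyz":[0,0,0.05],"grip":255},
    {"rot":[0,0,0],"xyz":[0,0,0.05],"grip":255},
  ],
)

```text
clock: 12.28
tool_pos: [0.5971, -0.3507, 0.0383]
eef_rot: [0.797, 0.604, 0.0, 0.0]
contact_force: [-0.0, -0.0, -1.0]
opening: 0.63
finger_force: 35.0
```

```bash
python3 -c "
from h import *
go(598.7,-352.1,12.5,-15.8)
a=r.snapshot('side')[130:240,280:400,::-1];b=r.snapshot('top')[180:250,400:500,::-1]
cv2.imwrite('pics/p4.png',np.hstack([cv2.resize(a,(400,400)),cv2.resize(b,(400,400))]))"
```

```text
clk 12.28 at [ 597.1 -350.7   38.3] xyz [-0.0009  0.0019  0.0258] rot [0.    0.    0.001] rows>=0.6 open 0.63 F [-0. -0. -1.] q7 0.20
```

View pics/p4.png

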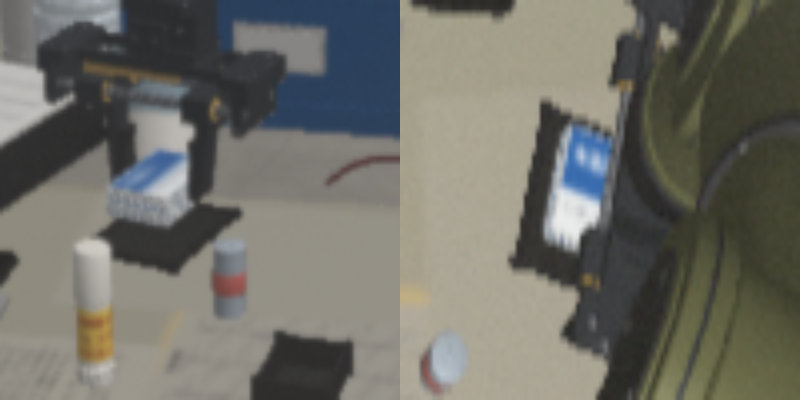

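The stack is level over the tray and aligned with it. Next I'll correct by 2 mm, lower and release.

>>> carry_out(
  plan=[
    {"rot":[0,0,0],"xyz":[-0.001,0.002,0.008],"grip":255},
    {"rot":[0,0,0],"xyz":[-0.001,0.002,0.016],"grip":255},
    {"rot":[0,0,0],"xyz":[-0.001,0.002,0.022],"grip":255},
    {"rot":[0,0,0],"xyz":[-0.001,0.002,0.025],"grip":255},
    {"rot":[0,0,0],"xyz":[-0.001,0.002,0.0255],"grip":255},
    {"rot":[0,0,0],"xyz":[-0.001,0.002,0.0255],"grip":255},
    {"rot":[0,0,0],"xyz":[-0.001,0.002,0.0255],"grip":255},
    {"rot":[0,0,0],"xyz":[-0.001,0.002,0.0255],"grip":255},
  ],
)

```text
clock: 13.05
tool_pos: [0.5985, -0.352, 0.0125]
eef_rot: [0.797, 0.604, 0.0, -0.0]
contact_force: [0.2, 0.1, -2.3]
opening: 0.629
finger_force: 35.0
```

>>> carry_out(
  plan=[
    {"rot":[0,0,0],"xyz":[0,0,0],"grip":0},
    {"rot":[0,0,0],"xyz":[0,0,0],"grip":0},
    {"rot":[0,0,0],"xyz":[0,0,0],"grip":0},
    {"rot":[0,0,0],"xyz":[0,0,0],"grip":0},
    {"rot":[0,0,0],"xyz":[0,0,-0.01],"grip":0},
    {"rot":[0,0,0],"xyz":[0,0,-0.03],"grip":0},
    {"rot":[0,0,0],"xyz":[0,0,-0.065],"grip":0},
    {"rot":[0,0,0],"xyz":[0,0,-0.1],"grip":0},
  ],
)

```text
clock: 13.72
tool_pos: [0.5978, -0.3516, 0.1136]
eef_rot: [0.797, 0.604, -0.0, -0.001]
contact_force: [0.9, -0.2, 0.6]
opening: 1.0
finger_force: 0.0
```

>>> carry_out(
  plan=[
    {"rot":[0,0,0],"xyz":[0,0,-0.03],"grip":0},
    {"rot":[0,0,0],"xyz":[0,0,-0.05],"grip":0},
    {"rot":[0,0,0],"xyz":[0,0,-0.05],"grip":0},
  ],
)

```text
clock: 13.97
tool_pos: [0.6016, -0.3539, 0.1694]
eef_rot: [0.797, 0.603, 0.002, 0.005]
contact_force: [0.8, 0.8, 0.3]
opening: 1.001
finger_force: 0.0
```

```bash
python3 -c "
from h import *
go(581,109.5,165,-35)"
```

```text
clk 13.97 at [ 601.6 -353.9  169.4] xyz [ 0.4404 -0.1459  0.0018] rot [0.011 0.001 0.335] rows>=11.1 open 1.00 F [0.8 0.8 0.3] q7 0.20
```

>>> carry_out(
  plan=[
    {"rot":[0,0,0.04],"xyz":[0.018,-0.006,0],"grip":0},
    {"rot":[0,0,0.1],"xyz":[0.05,-0.0165,0],"grip":0},
    {"rot":[0,0,0.335],"xyz":[0.25,-0.083,0],"grip":0},
    {"rot":[0,0,0.335],"xyz":[0.25,-0.083,0],"grip":0},
    {"rot":[0,0,0.335],"xyz":[0.25,-0.083,0],"grip":0},
    {"rot":[0,0,0.335],"xyz":[0.25,-0.083,0],"grip":0},
    {"rot":[0,0,0.335],"xyz":[0.25,-0.083,0],"grip":0},
    {"rot":[0,0,0.335],"xyz":[0.25,-0.083,0],"grip":0},
  ],
)

```text
clock: 14.63
tool_pos: [0.5861, -0.0764, 0.1621]
eef_rot: [0.884, 0.468, 0.001, -0.004]
contact_force: [0.5, 1.3, -0.3]
opening: 0.998
finger_force: 0.0
```

```bash
python3 -c "
from h import *
go(581,109.5,165,-35)
a=r.snapshot('top');cv2.imwrite('pics/top2.png',a[:,:,::-1])
m=(a.min(2)>140).astype(np.uint8); H,S,V=cv2.split(cv2.cvtColor(a,cv2.COLOR_RGB2HSV)); m|=((H>100)&(H<120)&(S>120)).astype(np.uint8)
print('cards',rect('top',m,(436,200,472,240),.026))"
```

```text
clk 14.63 at [586.1 -76.4 162.1] xyz [ 0.1509 -0.1087 -0.0012] rot [-0.007 -0.006  0.014] rows>=4.5 open 1.00 F [ 0.5  1.3 -0.3] q7 -0.39
cards ctr 596.4,-347.5 size 91x59 long-axis yaw 73.5
```

The cards lie centred in their tray. Next, above the stamp.

>>> carry_out(
  plan=[
    {"rot":[0,0,0],"xyz":[0.03,-0.022,0],"grip":0},
    {"rot":[0,0,0],"xyz":[0.063,-0.045,0],"grip":0},
    {"rot":[0,0,0],"xyz":[0.096,-0.069,0],"grip":0},
    {"rot":[0,0,0],"xyz":[0.125,-0.09,0],"grip":0},
    {"rot":[0,0,0],"xyz":[0.141,-0.102,0],"grip":0},
    {"rot":[0,0,0],"xyz":[0.1509,-0.1087,0],"grip":0},
    {"rot":[0,0,0],"xyz":[0.1509,-0.1087,0],"grip":0},
    {"rot":[0,0,0],"xyz":[0.1509,-0.1087,0],"grip":0},
  ],
)

```text
clock: 15.35
tool_pos: [0.5842, 0.095, 0.1628]
eef_rot: [0.887, 0.461, -0.0, 0.001]
contact_force: [-0.4, -1.3, 0.5]
opening: 0.997
finger_force: 0.0
```

>>> carry_out(
  plan=[
    {"rot":[0,0,0],"xyz":[0,0,0.0],"grip":0},
    {"rot":[0,0,0],"xyz":[0,0,0.02],"grip":0},
    {"rot":[0,0,0],"xyz":[0,0,0.045],"grip":0},
    {"rot":[0,0,0],"xyz":[0,0,0.065],"grip":0},
    {"rot":[0,0,0],"xyz":[0,0,0.07],"grip":0},
    {"rot":[0,0,0],"xyz":[0,0,0.07],"grip":0},
    {"rot":[0,0,0],"xyz":[0,0,0.07],"grip":0},
    {"rot":[0,0,0],"xyz":[0,0,0.07],"grip":0},
  ],
)

```text
clock: 16.02
tool_pos: [0.585, 0.0962, 0.0941]
eef_rot: [0.887, 0.462, 0.001, 0.001]
contact_force: [0.2, 0.9, -0.0]
opening: 0.998
finger_force: 0.0
```

```bash
python3 -c "
from h import *
go(581,109.5,44,-35)
a=r.snapshot('side')[200:320,220:350,::-1];b=r.snapshot('top')[180:250,240:340,::-1]
cv2.imwrite('pics/p5.png',np.hstack([cv2.resize(a,(400,400)),cv2.resize(b,(400,400))]))"
```

```text
clk 16.02 at [585.   96.2  94.1] xyz [ 0.0085 -0.011   0.0501] rot [ 0.002 -0.001 -0.   ] rows>=1.2 open 1.00 F [ 0.2  0.9 -0. ] q7 -0.64
```

View pics/p5.png

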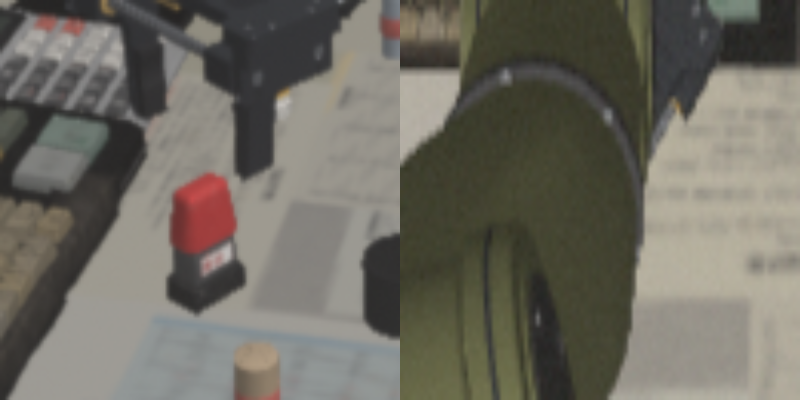

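The gripper is behind the stamp by the 14 mm the state reports, because the move was based on a reading taken while moving. I'll correct that now and check the stamp's position from the side camera.

>>> carry_out(
  plan=[
    {"rot":[0,0,0],"xyz":[0.0085,-0.011,0],"grip":0},
    {"rot":[0,0,0],"xyz":[0.0085,-0.011,0],"grip":0},
    {"rot":[0,0,0],"xyz":[0.0085,-0.011,0],"grip":0},
    {"rot":[0,0,0],"xyz":[0.0085,-0.011,0],"grip":0},
  ],
)

```text
clock: 16.45
tool_pos: [0.5802, 0.11, 0.0933]
eef_rot: [0.887, 0.462, 0.0, 0.0]
contact_force: [-0.1, 0.4, 0.3]
opening: 1.001
finger_force: 0.0
```

```bash
python3 -c "
from h import *
go(581,109.5,44,-35)
im=cv2.imread('pics/side0.png');H,S,V=cv2.split(cv2.cvtColor(im,cv2.COLOR_BGR2HSV))
m=(((H<8)|(H>172))&(S>120)).astype(np.uint8)
c=blob(m,(265,245,310,282)).reshape(-1,2);print(c.min(0),c.max(0))
print('stamp side',cast('side',(c.min(0)+c.max(0))/2,.057))
print('top',cast('top',[287,219.5],.057))"
```

```text
clk 16.45 at [580.2 110.   93.3] xyz [0.     0.0009 0.0493] rot [ 0.001 -0.     0.001] rows>=1.2 open 1.00 F [-0.1  0.4  0.3] q7 -0.66
[276 252] [296 275]
stamp side [[0.58188178 0.1104244  0.057     ]]
top [[0.57840407 0.10748869 0.057     ]]
```

>>> carry_out(
  plan=[
    {"rot":[0,0,0],"xyz":[0,0,0.012],"grip":0},
    {"rot":[0,0,0],"xyz":[0,0,0.027],"grip":0},
    {"rot":[0,0,0],"xyz":[0,0,0.04],"grip":0},
    {"rot":[0,0,0],"xyz":[0,0,0.048],"grip":0},
    {"rot":[0,0,0],"xyz":[0,0,0.048],"grip":100},
    {"rot":[0,0,0],"xyz":[0,0,0.048],"grip":255},
    {"rot":[0,0,0],"xyz":[0,0,0.048],"grip":255},
    {"rot":[0,0,0],"xyz":[0,0,0.048],"grip":255},
  ],
  squeeze=20,
)

```text
clock: 17.12
tool_pos: [0.5803, 0.1104, 0.0454]
eef_rot: [0.887, 0.462, 0.001, 0.0]
contact_force: [0.0, 0.2, -0.4]
opening: 0.721
finger_force: 0.0
```

>>> carry_out(
  plan=[
    {"rot":[0,0,0],"xyz":[0,0,0],"grip":255},
    {"rot":[0,0,0],"xyz":[0,0,0],"grip":255},
    {"rot":[0,0,0],"xyz":[0,0,0],"grip":255},
    {"rot":[0,0,0],"xyz":[0,0,0],"grip":255},
    {"rot":[0,0,0],"xyz":[0,0,0],"grip":255},
    {"rot":[0,0,0],"xyz":[0,0,0],"grip":255},
    {"rot":[0,0,0],"xyz":[0,0,0],"grip":255},
    {"rot":[0,0,0],"xyz":[0,0,0],"grip":255},
  ],
)

```text
clock: 17.78
tool_pos: [0.58, 0.1103, 0.045]
eef_rot: [0.887, 0.462, 0.0, 0.0]
contact_force: [1.3, -0.1, 0.5]
opening: 0.299
finger_force: 19.3
```

```bash
python3 -c "
from h import *
go(581,109.5,44,-35)"
```

```text
clk 17.78 at [580.  110.3  45. ] xyz [-0.0001  0.0013  0.001 ] rot [ 0.    -0.     0.001] rows>=0.0 open 0.30 F [ 1.3 -0.1  0.5] q7 -0.65
```

>>> carry_out(
  plan=[
    {"rot":[0,0,0],"xyz":[0,0,0],"grip":255},
    {"rot":[0,0,0],"xyz":[0,0,-0.008],"grip":255},
    {"rot":[0,0,0],"xyz":[0,0,-0.02],"grip":255},
    {"rot":[0,0,0],"xyz":[0,0,-0.04],"grip":255},
    {"rot":[0,0,0],"xyz":[0,0,-0.06],"grip":255},
    {"rot":[0,0,0],"xyz":[0,0,-0.08],"grip":255},
    {"rot":[0,0,0],"xyz":[0,0,-0.09],"grip":255},
    {"rot":[0,0,0],"xyz":[0,0,-0.09],"grip":255},
  ],
  squeeze=25,
)

```text
clock: 18.45
tool_pos: [0.5814, 0.1106, 0.1378]
eef_rot: [0.887, 0.462, 0.002, 0.001]
contact_force: [0.5, -0.3, -0.7]
opening: 0.293
finger_force: 24.0
```

```bash
python3 -c "
from h import *
go(451,-121.8,135,-4.1)
a=r.snapshot('side');cv2.imwrite('pics/s6.png',a[:,:,::-1])
H,S,V=cv2.split(cv2.cvtColor(a,cv2.COLOR_RGB2HSV))
m=(((H<8)|(H>172))&(S>120)).astype(np.uint8)
c=blob(m,(255,150,320,280)).reshape(-1,2);print(c.min(0),c.max(0))"
```

```text
clk 18.45 at [581.4 110.6 137.8] xyz [-0.2652  0.0262  0.0018] rot [ 0.004 -0.003 -0.538] rows>=6.4 open 0.29 F [ 0.5 -0.3 -0.7] q7 -0.67
[273 210] [285 232]
```

>>> carry_out(
  plan=[
    {"rot":[0,0,-0.05],"xyz":[-0.02,0.002,0],"grip":255},
    {"rot":[0,0,-0.12],"xyz":[-0.055,0.0055,0],"grip":255},
    {"rot":[0,0,-0.2],"xyz":[-0.095,0.0095,0],"grip":255},
    {"rot":[0,0,-0.29],"xyz":[-0.135,0.0135,0],"grip":255},
    {"rot":[0,0,-0.38],"xyz":[-0.175,0.0175,0],"grip":255},
    {"rot":[0,0,-0.46],"xyz":[-0.215,0.0215,0],"grip":255},
    {"rot":[0,0,-0.52],"xyz":[-0.245,0.0245,0],"grip":255},
    {"rot":[0,0,-0.538],"xyz":[-0.262,0.026,0],"grip":255},
  ],
)

```text
clock: 19.17
tool_pos: [0.4472, -0.123, 0.1339]
eef_rot: [0.733, 0.68, -0.002, -0.001]
contact_force: [-0.9, -0.3, -1.3]
opening: 0.298
finger_force: 24.0
```

>>> carry_out(
  plan=[
    {"rot":[0,0,0],"xyz":[0,0,0],"grip":255},
    {"rot":[0,0,0],"xyz":[0,0,0],"grip":255},
    {"rot":[0,0,0],"xyz":[0,0,0.01],"grip":255},
    {"rot":[0,0,0],"xyz":[0,0,0.03],"grip":255},
    {"rot":[0,0,0],"xyz":[0,0,0.045],"grip":255},
    {"rot":[0,0,0],"xyz":[0,0,0.05],"grip":255},
    {"rot":[0,0,0],"xyz":[0,0,0.05],"grip":255},
    {"rot":[0,0,0],"xyz":[0,0,0.05],"grip":255},
  ],
)

```text
clock: 19.83
tool_pos: [0.4515, -0.1182, 0.0847]
eef_rot: [0.732, 0.682, 0.0, -0.0]
contact_force: [-0.3, -0.4, -0.3]
opening: 0.295
finger_force: 24.0
```

```bash
python3 -c "
from h import *
go(451,-121.8,49,-4.1)
a=r.snapshot('side')[150:270,310:440,::-1];b=r.snapshot('top')[230:300,320:420,::-1]
cv2.imwrite('pics/p6.png',np.hstack([cv2.resize(a,(400,400)),cv2.resize(b,(400,400))]))"
```

```text
clk 19.83 at [ 451.5 -118.2   84.7] xyz [-0.0036 -0.0002  0.0357] rot [-0.    -0.001  0.001] rows>=0.9 open 0.29 F [-0.3 -0.4 -0.3] q7 -0.00
```

View pics/p6.png

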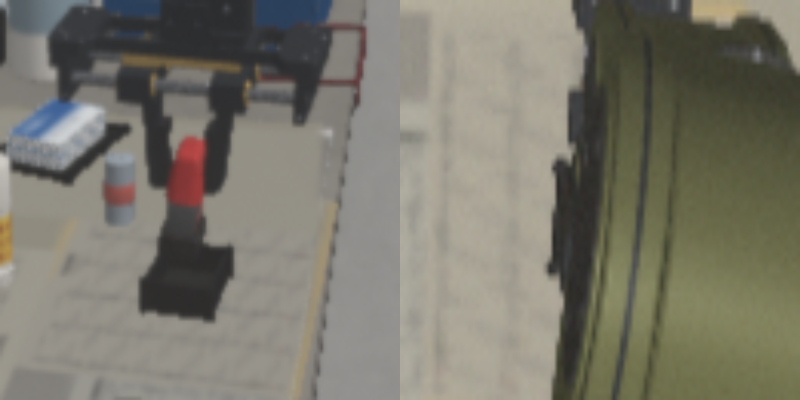

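```bash
python3 -c "
from h import *
def proj(n,P):
    c=r.camera_params(n);q=R.from_quat(c['attitude']).inv().apply(np.array(P)-c['position'])
    return np.array([c['cx']+c['fx']*q[0]/q[2],c['cy']+c['fy']*q[1]/q[2]])
a=r.snapshot('side')
H,S,V=cv2.split(cv2.cvtColor(a,cv2.COLOR_RGB2HSV))
m=(((H<8)|(H>172))&(S>120)).astype(np.uint8);m[:, :350]=0;m[:,400:]=0;m[:185]=0;m[220:]=0
for y in range(188,220,3):
    x=np.nonzero(m[y])[0]
    if len(x): print(y,x.min(),x.max(),(x.min()+x.max())/2)
for z in (.04,.08,.114): print(z,proj('side',[.4515,-.1182,z]).round(1))
b=cv2.convertScaleAbs(a[185:245,345:395,::-1],alpha=2.5,beta=0)
cv2.imwrite('pics/p7.png',cv2.resize(b,(500,600),interpolation=cv2.INTER_CUBIC))
"
```

```text
191 370 374 372.0
194 368 376 372.0
197 367 375 371.0
200 366 375 370.5
203 365 375 370.0
206 365 375 370.0
209 365 375 370.0
0.04 [370.5 224.3]
0.08 [370.9 208.1]
0.114 [371.3 193.9]
```

View pics/p7.png

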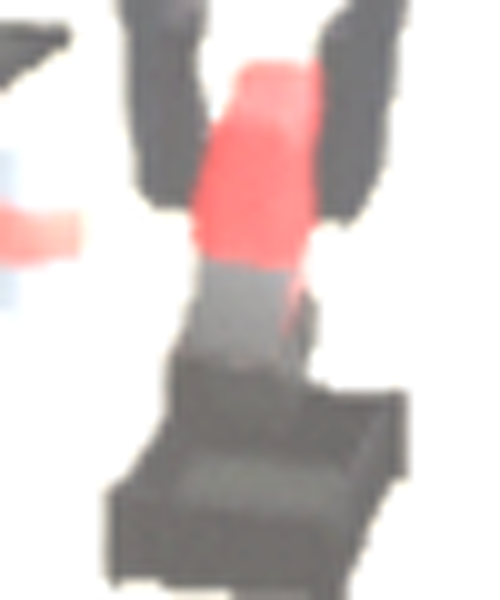

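The enhanced crop shows the stamp held nearly upright over the pocket opening: the foot is about column 368 and the TCP line at 370. I'll correct by 3.6 mm and lower it.

>>> carry_out(
  plan=[
    {"rot":[0,0,0],"xyz":[-0.0036,0,0],"grip":255},
    {"rot":[0,0,0],"xyz":[-0.0036,0,0],"grip":255},
    {"rot":[0,0,0],"xyz":[-0.0036,0,0.008],"grip":255},
    {"rot":[0,0,0],"xyz":[-0.0036,0,0.016],"grip":255},
    {"rot":[0,0,0],"xyz":[-0.0036,0,0.024],"grip":255},
    {"rot":[0,0,0],"xyz":[-0.0036,0,0.031],"grip":255},
    {"rot":[0,0,0],"xyz":[-0.0036,0,0.034],"grip":255},
    {"rot":[0,0,0],"xyz":[-0.0036,0,0.034],"grip":255},
  ],
)

```text
clock: 20.65
tool_pos: [0.4501, -0.1227, 0.0497]
eef_rot: [0.732, 0.681, -0.001, -0.001]
contact_force: [0.6, 0.2, 0.2]
opening: 0.294
finger_force: 24.0
```

```bash
python3 -c "
from h import *
go(451,-121.8,49,-4.1)"
```

```text
clk 20.65 at [ 450.1 -122.7   49.7] xyz [0.001  0.0008 0.0007] rot [-0.002 -0.    -0.   ] rows>=0.0 open 0.29 F [0.6 0.2 0.2] q7 -0.00
```

>>> carry_out(
  plan=[
    {"rot":[0,0,0],"xyz":[0,0,0.0007],"grip":255},
    {"rot":[0,0,0],"xyz":[0,0,0.0007],"grip":255},
    {"rot":[0,0,0],"xyz":[0,0,0.0007],"grip":80},
    {"rot":[0,0,0],"xyz":[0,0,0.0007],"grip":80},
    {"rot":[0,0,0],"xyz":[0,0,0.0007],"grip":80},
    {"rot":[0,0,0],"xyz":[0,0,0.0007],"grip":80},
    {"rot":[0,0,0],"xyz":[0,0,0.0007],"grip":80},
    {"rot":[0,0,0],"xyz":[0,0,0.0007],"grip":80},
  ],
)

```text
clock: 21.32
tool_pos: [0.4508, -0.1229, 0.0502]
eef_rot: [0.732, 0.681, 0.0, 0.0]
contact_force: [-0.9, -0.8, 0.2]
opening: 0.685
finger_force: 0.0
```

>>> carry_out(
  plan=[
    {"rot":[0,0,0],"xyz":[0,0,-0.01],"grip":80},
    {"rot":[0,0,0],"xyz":[0,0,-0.03],"grip":80},
    {"rot":[0,0,0],"xyz":[0,0,-0.06],"grip":80},
    {"rot":[0,0,0],"xyz":[0,0,-0.09],"grip":80},
    {"rot":[0,0,0],"xyz":[0,0,-0.115],"grip":80},
    {"rot":[0,0,0],"xyz":[0,0,-0.12],"grip":80},
    {"rot":[0,0,0],"xyz":[0,0,-0.12],"grip":80},
    {"rot":[0,0,0],"xyz":[0,0,-0.12],"grip":80},
  ],
)

```text
clock: 21.98
tool_pos: [0.4505, -0.1229, 0.1701]
eef_rot: [0.732, 0.681, 0.0, 0.0]
contact_force: [0.2, -0.1, 0.5]
opening: 0.687
finger_force: 0.0
```

```bash
python3 -c "
from h import *
go(593,-119,170,-4.1)
# glue check from side
im=cv2.imread('pics/side0.png').astype(int)
m=(im.min(2)>170).astype(np.uint8)
c=blob(m,(295,190,320,215)).reshape(-1,2);print(c.min(0),c.max(0))
print(cast('side',[(c.min(0)[0]+c.max(0)[0])/2,c.min(0)[1]+2.5],.092))"
```

```text
clk 21.98 at [ 450.5 -122.9  170.1] xyz [1.410e-02 1.419e-01 1.000e-04] rot [ 0. -0. -0.] rows>=3.4 open 0.69 F [ 0.2 -0.1  0.5] q7 0.02
[302 195] [313 214]
[[ 0.59713873 -0.12415226  0.092     ]]
```

>>> carry_out(
  plan=[
    {"rot":[0,0,0],"xyz":[0.0025,0.03,0],"grip":60},
    {"rot":[0,0,0],"xyz":[0.0055,0.065,0],"grip":60},
    {"rot":[0,0,0],"xyz":[0.0085,0.1,0],"grip":60},
    {"rot":[0,0,0],"xyz":[0.011,0.13,0],"grip":60},
    {"rot":[0,0,0],"xyz":[0.012,0.144,0],"grip":60},
    {"rot":[0,0,0],"xyz":[0.012,0.144,0],"grip":60},
    {"rot":[0,0,0],"xyz":[0.012,0.144,0],"grip":60},
    {"rot":[0,0,0],"xyz":[0.012,0.144,0],"grip":60},
  ],
)

```text
clock: 22.65
tool_pos: [0.593, -0.1213, 0.1685]
eef_rot: [0.732, 0.681, -0.002, -0.002]
contact_force: [-0.6, 0.2, 0.0]
opening: 0.761
finger_force: 0.0
```

>>> carry_out(
  plan=[
    {"rot":[0,0,0],"xyz":[0,0,0.02],"grip":60},
    {"rot":[0,0,0],"xyz":[0,0,0.045],"grip":60},
    {"rot":[0,0,0],"xyz":[0,0,0.06],"grip":60},
    {"rot":[0,0,0],"xyz":[0,0,0.06],"grip":60},
    {"rot":[0,0,0],"xyz":[0,0,0.06],"grip":60},
    {"rot":[0,0,0],"xyz":[0,0,0.06],"grip":60},
  ],
)

```text
clock: 23.15
tool_pos: [0.5951, -0.1216, 0.1109]
eef_rot: [0.732, 0.681, 0.0, 0.0]
contact_force: [0.7, 0.6, 0.1]
opening: 0.769
finger_force: 0.0
```

```bash
python3 -c "
from h import *
go(595,-121,50,-4.1)
a=r.snapshot('side')[130:260,270:400,::-1];b=r.snapshot('top')[190:290,330:430,::-1]
cv2.imwrite('pics/p8.png',np.hstack([cv2.resize(a,(400,400)),cv2.resize(b,(400,400))]))"
```

```text
clk 23.15 at [ 595.1 -121.6  110.9] xyz [ 0.0006 -0.0001  0.0609] rot [ 0.     0.    -0.001] rows>=1.5 open 0.77 F [0.7 0.6 0.1] q7 -0.01
```

View pics/p8.png

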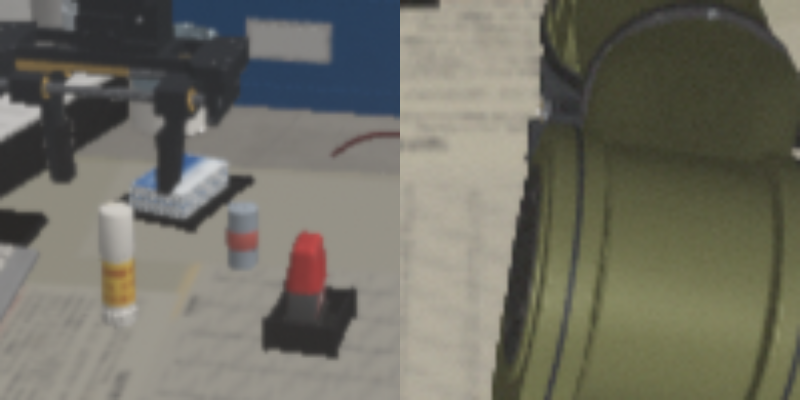

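The stamp sits down in its pocket, the cards lie in their tray, and the glue stick is midway between the fingers. Next I'll descend and grip it.

>>> carry_out(
  plan=[
    {"rot":[0,0,0],"xyz":[0,0,0.015],"grip":60},
    {"rot":[0,0,0],"xyz":[0,0,0.035],"grip":60},
    {"rot":[0,0,0],"xyz":[0,0,0.052],"grip":60},
    {"rot":[0,0,0],"xyz":[0,0,0.06],"grip":60},
    {"rot":[0,0,0],"xyz":[0,0,0.06],"grip":60},
    {"rot":[0,0,0],"xyz":[0,0,0.06],"grip":255},
    {"rot":[0,0,0],"xyz":[0,0,0.06],"grip":255},
    {"rot":[0,0,0],"xyz":[0,0,0.06],"grip":255},
  ],
  squeeze=12,
)

```text
clock: 23.92
tool_pos: [0.5961, -0.1215, 0.0513]
eef_rot: [0.732, 0.681, 0.001, 0.001]
contact_force: [0.3, 0.2, 0.5]
opening: 0.561
finger_force: 0.0
```

>>> carry_out(
  plan=[
    {"rot":[0,0,0],"xyz":[0,0,0],"grip":255},
    {"rot":[0,0,0],"xyz":[0,0,0],"grip":255},
    {"rot":[0,0,0],"xyz":[0,0,0],"grip":255},
    {"rot":[0,0,0],"xyz":[0,0,0],"grip":255},
    {"rot":[0,0,0],"xyz":[0,0,0],"grip":255},
    {"rot":[0,0,0],"xyz":[0,0,0],"grip":255},
    {"rot":[0,0,0],"xyz":[0,0,0],"grip":255},
    {"rot":[0,0,0],"xyz":[0,0,0],"grip":255},
  ],
)

```text
clock: 24.58
tool_pos: [0.5955, -0.1213, 0.0504]
eef_rot: [0.732, 0.681, 0.0, 0.0]
contact_force: [-0.0, 0.0, 3.2]
opening: 0.303
finger_force: 12.0
```

```bash
python3 -c "
from h import *
go(595,-121,50,-4.1)"
```

```text
clk 24.58 at [ 595.5 -121.3   50.4] xyz [ 0.0003 -0.0005  0.0004] rot [ 0. -0. -0.] rows>=0.0 open 0.30 F [-0.   0.   3.2] q7 -0.01
```

>>> carry_out(
  plan=[
    {"rot":[0,0,0],"xyz":[0,0,-0.008],"grip":255},
    {"rot":[0,0,0],"xyz":[0,0,-0.02],"grip":255},
    {"rot":[0,0,0],"xyz":[0,0,-0.04],"grip":255},
    {"rot":[0,0,0],"xyz":[0,0,-0.06],"grip":255},
    {"rot":[0,0,0],"xyz":[0,0,-0.075],"grip":255},
    {"rot":[0,0,0],"xyz":[0,0,-0.08],"grip":255},
    {"rot":[0,0,0],"xyz":[0,0,-0.08],"grip":255},
    {"rot":[0,0,0],"xyz":[0,0,-0.08],"grip":255},
  ],
)

```text
clock: 25.25
tool_pos: [0.595, -0.1213, 0.1302]
eef_rot: [0.732, 0.681, 0.0, -0.0]
contact_force: [0.2, 0.1, -0.1]
opening: 0.303
finger_force: 12.0
```

```bash
python3 -c "
from h import *
go(454.5,109.4,130,-4.1)
im=cv2.imread('pics/side0.png');m=(im.max(2)<60).astype(np.uint8)
c=blob(m,(333,265,370,305)).reshape(-1,2);print(c.min(0),c.max(0))
print('cup side bbox centre',cast('side',(c.min(0)+c.max(0))/2,.02))"
```

```text
clk 25.25 at [ 595.  -121.3  130.2] xyz [ 2.200e-01 -1.567e-01  2.000e-04] rot [-0. -0. -0.] rows>=6.5 open 0.30 F [ 0.2  0.1 -0.1] q7 -0.00
[339 271] [363 299]
cup side bbox centre [[0.45673533 0.10530945 0.02      ]]
```

>>> carry_out(
  plan=[
    {"rot":[0,0,0],"xyz":[0.014,-0.01,0],"grip":255},
    {"rot":[0,0,0],"xyz":[0.041,-0.029,0],"grip":255},
    {"rot":[0,0,0],"xyz":[0.073,-0.052,0],"grip":255},
    {"rot":[0,0,0],"xyz":[0.106,-0.0755,0],"grip":255},
    {"rot":[0,0,0],"xyz":[0.139,-0.099,0],"grip":255},
    {"rot":[0,0,0],"xyz":[0.172,-0.1225,0],"grip":255},
    {"rot":[0,0,0],"xyz":[0.2,-0.1425,0],"grip":255},
    {"rot":[0,0,0],"xyz":[0.218,-0.1555,0],"grip":255},
  ],
)

```text
clock: 25.92
tool_pos: [0.4525, 0.1106, 0.1292]
eef_rot: [0.731, 0.683, -0.001, -0.002]
contact_force: [-0.8, -0.5, -0.3]
opening: 0.301
finger_force: 12.0
```

>>> carry_out(
  plan=[
    {"rot":[0,0,0],"xyz":[0,0,0],"grip":255},
    {"rot":[0,0,0],"xyz":[0,0,0],"grip":255},
    {"rot":[0,0,0],"xyz":[0,0,0.01],"grip":255},
    {"rot":[0,0,0],"xyz":[0,0,0.02],"grip":255},
    {"rot":[0,0,0],"xyz":[0,0,0.025],"grip":255},
    {"rot":[0,0,0],"xyz":[0,0,0.025],"grip":255},
    {"rot":[0,0,0],"xyz":[0,0,0.025],"grip":255},
    {"rot":[0,0,0],"xyz":[0,0,0.025],"grip":255},
  ],
)

```text
clock: 26.58
tool_pos: [0.4563, 0.1067, 0.1053]
eef_rot: [0.733, 0.681, 0.0, 0.0]
contact_force: [0.1, 0.5, -0.9]
opening: 0.299
finger_force: 12.0
```

```bash
python3 -c "
from h import *
go(455.5,107.5,54.4,-4.1)
a=r.snapshot('side')[190:310,290:420,::-1];b=r.snapshot('top')[230:300,240:340,::-1]
cv2.imwrite('pics/p9.png',np.hstack([cv2.resize(a,(400,400)),cv2.resize(b,(400,400))]))"
```

```text
clk 26.58 at [456.3 106.7 105.3] xyz [ 0.0007 -0.0008  0.0509] rot [ 0.     0.    -0.002] rows>=1.2 open 0.30 F [ 0.1  0.5 -0.9] q7 -0.37
```

View pics/p9.png

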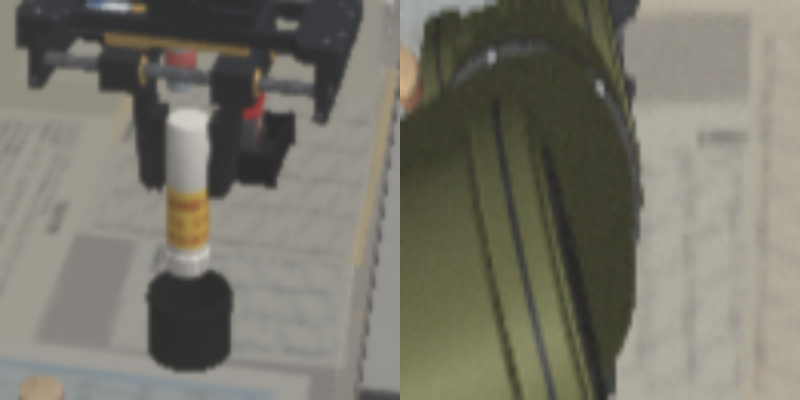

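The glue stick hangs upright over the cup, with its column at about 188 and the cup's at 190. Next I'll lower it in.

>>> carry_out(
  plan=[
    {"rot":[0,0,0],"xyz":[0.0005,-0.0005,0.008],"grip":255},
    {"rot":[0,0,0],"xyz":[0.0005,-0.0005,0.017],"grip":255},
    {"rot":[0,0,0],"xyz":[0.0005,-0.0005,0.026],"grip":255},
    {"rot":[0,0,0],"xyz":[0.0005,-0.0005,0.035],"grip":255},
    {"rot":[0,0,0],"xyz":[0.0005,-0.0005,0.043],"grip":255},
    {"rot":[0,0,0],"xyz":[0.0005,-0.0005,0.048],"grip":255},
    {"rot":[0,0,0],"xyz":[0.0005,-0.0005,0.0505],"grip":255},
    {"rot":[0,0,0],"xyz":[0.0005,-0.0005,0.0505],"grip":255},
  ],
)

```text
clock: 27.35
tool_pos: [0.4551, 0.1078, 0.0542]
eef_rot: [0.732, 0.681, -0.0, -0.0]
contact_force: [0.4, 0.7, 0.0]
opening: 0.304
finger_force: 12.0
```

>>> carry_out(
  plan=[
    {"rot":[0,0,0],"xyz":[0,0,0],"grip":255},
    {"rot":[0,0,0],"xyz":[0,0,0],"grip":255},
  ],
)

```text
clock: 27.52
tool_pos: [0.4555, 0.1079, 0.0546]
eef_rot: [0.732, 0.681, 0.0, 0.0]
contact_force: [-0.4, -0.3, -0.5]
opening: 0.303
finger_force: 12.0
```

>>> carry_out(
  plan=[
    {"rot":[0,0,0],"xyz":[0,0,0],"grip":100},
    {"rot":[0,0,0],"xyz":[0,0,0],"grip":100},
    {"rot":[0,0,0],"xyz":[0,0,0],"grip":100},
    {"rot":[0,0,0],"xyz":[0,0,0],"grip":100},
    {"rot":[0,0,0],"xyz":[0,0,0],"grip":100},
    {"rot":[0,0,0],"xyz":[0,0,-0.01],"grip":100},
    {"rot":[0,0,0],"xyz":[0,0,-0.03],"grip":100},
    {"rot":[0,0,0],"xyz":[0,0,-0.06],"grip":100},
  ],
)

```text
clock: 28.18
tool_pos: [0.454, 0.1076, 0.1144]
eef_rot: [0.732, 0.681, -0.002, -0.001]
contact_force: [0.3, -0.1, -0.0]
opening: 0.61
finger_force: 0.0
```

>>> carry_out(
  plan=[
    {"rot":[0,0,0],"xyz":[0,0,-0.04],"grip":100},
    {"rot":[0,0,0],"xyz":[0,0,-0.08],"grip":100},
    {"rot":[0,0,0],"xyz":[0,0,-0.12],"grip":100},
    {"rot":[0,0,0],"xyz":[0,0,-0.15],"grip":100},
    {"rot":[0,0,0],"xyz":[0,0,-0.16],"grip":100},
    {"rot":[0,0,0],"xyz":[0,0,-0.16],"grip":100},
    {"rot":[0,0,0],"xyz":[0,0,-0.16],"grip":100},
    {"rot":[0,0,0],"xyz":[0,0,-0.16],"grip":100},
  ],
)

```text
clock: 28.85
tool_pos: [0.4543, 0.1076, 0.2738]
eef_rot: [0.732, 0.681, -0.001, -0.001]
contact_force: [0.6, -0.1, -1.2]
opening: 0.606
finger_force: 0.0
```

```bash
python3 -c "
from h import *
go(455.5,107.5,54.4,-4.1)
a=r.snapshot('side')[130:430,180:420,::-1]
cv2.imwrite('pics/p10.png',cv2.resize(a,(480,600)))"
```

```text
clk 28.85 at [454.3 107.6 273.8] xyz [2.000e-04 1.600e-03 2.194e-01] rot [-0.002  0.001 -0.   ] rows>=5.3 open 0.61 F [ 0.6 -0.1 -1.2] q7 -0.37
```

View pics/p10.png

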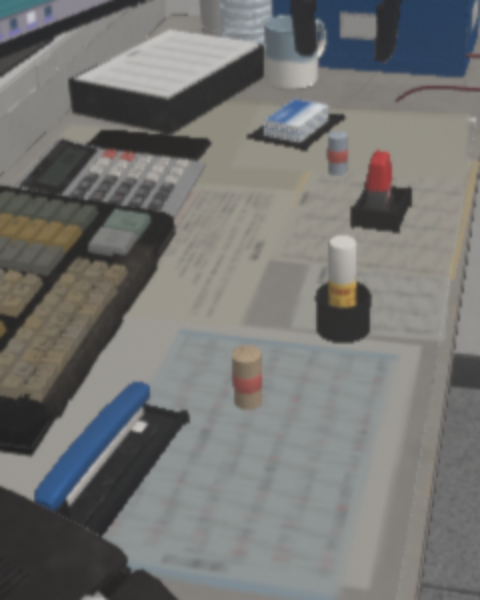

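The picture shows the cards, stamp, glue stick and stapler each down in its holder, with the stamp and glue stick upright. Both coin rolls still stand where they were, and the gripper is clear of everything.

```bash
python3 -c "
from plant import r
print(r.finish_job())"
```

```text
the job is handed in; nothing more can be done
None
```

I put the stapler, card stack, stamp and glue stick each into its own holder in the order you listed, with the stamp and glue stick upright, left both coin rolls standing, and handed the job in at about 29 s; the hand-in gave no verdict.

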